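Shut the flip-top food tubs after feeding

TASK

The red and the orange fish-food tubs on the turntable were left with their flip-top lids up after feeding. Push each of the two lids over with the fingertips and press it down until it is fully shut. Do not pick anything up: all three tubs stay standing upright on the turntable with the yellow one still shut, and the rake, the glass cup and the clip stay where they are.

Things in the scene. Friction and masses are not known exactly. Their poses are not given: they have to be found in the camera images.
- red_tub: red round plastic fish-food tub with a flip-top lid of the same colour (starts open) and a white paper label band; loose, about 0.3 kg, 78 mm across the collar, rim 98 mm high, 106 mm high with the lid shut. Origin: centre of its underside. Its own z is up; its own x points from the lid's hinge across to the thumb tab, i.e. the way the lid travels when it is pushed over to close
- red_lid (a joint): angle of the red lid in rad: 0 = fully shut, flat on the rim; about 1.57 = standing upright; up to 1.95 = leaning back. The lid is a disc 78 mm across and 7 mm thick, weighs 14 g, and its stiff hinge (about 0.013 N m of friction) holds it at any angle: it neither falls nor snaps shut
- red_hinge (a point): hinge axis of the red lid, on the tub, 40 mm from the tub's centre on its own -x side, 99.5 mm above the tub's underside; the axis runs along the tub's own y. It lies in the underside plane of the lid: the shut lid's top is 7 mm above it
- red_tab (a point): top of the thumb tab at the free edge of the red lid, 86 mm from the hinge axis; moves with the lid (the tab ends 90 mm from the axis, is 24 mm wide, 4 mm thick)
- yellow_tub: yellow round plastic fish-food tub with a flip-top lid of the same colour (starts shut and stays shut) and a white paper label band; loose, about 0.3 kg, 78 mm across the collar, rim 98 mm high, 106 mm high with the lid shut. Origin: centre of its underside. Its own z is up; its own x points from the lid's hinge across to the thumb tab, i.e. the way the lid travels when it is pushed over to close
- yellow_lid (a joint): angle of the yellow lid in rad: 0 = fully shut, flat on the rim; about 1.57 = standing upright; up to 1.95 = leaning back. The lid is a disc 78 mm across and 7 mm thick, weighs 14 g, and its stiff hinge (about 0.013 N m of friction) holds it at any angle: it neither falls nor snaps shut
- orange_tub: orange round plastic fish-food tub with a flip-top lid of the same colour (starts open) and a white paper label band; loose, about 0.3 kg, 78 mm across the collar, rim 98 mm high, 106 mm high with the lid shut. Origin: centre of its underside. Its own z is up; its own x points from the lid's hinge across to the thumb tab, i.e. the way the lid travels when it is pushed over to close
- orange_lid (a joint): angle of the orange lid in rad: 0 = fully shut, flat on the rim; about 1.57 = standing upright; up to 1.95 = leaning back. The lid is a disc 78 mm across and 7 mm thick, weighs 14 g, and its stiff hinge (about 0.013 N m of friction) holds it at any angle: it neither falls nor snaps shut
- orange_hinge (a point): hinge axis of the orange lid, on the tub, 40 mm from the tub's centre on its own -x side, 99.5 mm above the tub's underside; the axis runs along the tub's own y. It lies in the underside plane of the lid: the shut lid's top is 7 mm above it
- orange_tab (a point): top of the thumb tab at the free edge of the orange lid, 86 mm from the hinge axis; moves with the lid (the tab ends 90 mm from the axis, is 24 mm wide, 4 mm thick)
- turntable: bamboo lazy Susan carrying the three tubs: round flat plate 260 mm across, its top 28 mm above the shelf board; foot fixed to the shelf. Origin: centre of its underside, at shelf height (z = 0)
- turn_plate (a joint): turn of the turntable's plate, rad; it turns with about 0.04 N m of friction and carries the tubs round with it (a little turning does no harm)
- rake: black plastic gravel rake lying on the shelf, 260 mm long, 80 mm wide at the head, 17 mm high; origin under its handle near the middle, own x towards the tines. To be left alone
- cup: small clear glass cup standing upside down on the shelf, 62 mm across, 72 mm high; origin: centre of its underside. To be left alone
- clip: aluminium bag clip lying on the shelf, 85 x 24 mm, about 22 mm high; origin: centre of its underside. To be left alone

How it is judged (in metres and radians):
At the end, for the whole second after the job is handed in: All three lids are shut to within 0.05 rad (about 4 mm at the tab), all three tubs stand still and upright (within 0.08 rad) on the turntable, their centres within 105 mm of its centre, and the rake, cup and clip lie within 20 mm of where they were (value of joint each of red_lid, yellow_lid, orange_lid below 0.05 rad and angle between each of red_tub, yellow_tub, orange_tub's own z axis and vertical below 0.08 rad and height (world z) of red_tub between 0.02 and 0.036 m and horizontal distance between each of red_tub, yellow_tub, orange_tub and turntable below 0.105 m and linear speed of each of red_tub, yellow_tub, orange_tub below 0.02 m/s and height (world z) of yellow_tub between 0.02 and 0.036 m and height (world z) of orange_tub between 0.02 and 0.036 m and distance of each of rake, cup, clip from where it was at the start of the episode below 0.02 m); the robot touches nothing.
It fails at once if a tub is lifted (its underside more than 12 mm above the turntable) (height (world z) of any of red_tub, yellow_tub, orange_tub above 0.04 m).
It fails at once if a tub is tipped by more than 0.35 rad (angle between any of red_tub, yellow_tub, orange_tub's own z axis and vertical above 0.35 rad).
It fails at once if the shut yellow lid is opened (value of joint yellow_lid above 0.25 rad).
It fails at once if the rake, the cup or the clip is moved by more than 20 mm (distance of any of rake, cup, clip from where it was at the start of the episode above 0.02 m).
It also fails if it takes over 45 s, if anything falls off the work surface, if the arm or the gripper's body presses on something with over 40 N, if the wrist force passes 120 N, or if a joint passes its speed limit or range.

ROBOT

A 6-joint arm with a two-finger parallel gripper is mounted at the origin on the work surface. World frame = base frame: x ahead of the robot, y to its left, z up, the work surface at z = 0. Lengths are in m, angles in degrees, forces in N, time in s.
With the tool pointing down it reaches from about 0.35 to 0.975 m from the base axis. Payload 4.9 kg.
Tool frame: the origin (TCP) lies at the very end of the fingers, on their centre line; the grasp point (between the pads) lies hold_point_z behind it (hold_point_z is the distance from the TCP to the grasp point, in m); x points along the fingers, y is the direction in which the jaws open and shut, and the axes are right-handed (so a half turn about x gives the same grasp; the last joint's range is limited). The gripper opens to 85 mm and grips with 20 to 120 N. Pads are 22 mm wide; open, the fingers measure 114 mm over their backs; the gripper's body (76 mm by 85 mm) begins 54 mm behind the grasp point. The pads swing forward as they close: fully open they stand 13 mm farther back than shut.
Start: joints at [57.296, 3.019, 92.412, -0, 84.569, -6.818], TCP at [0.273, 0.562, 0.231] pointing down, gripper open.
Joint ranges: [-172.51, 172.51], [-57.92, 126.97], [3.15, 148.05], [-58.71, 238.71], [5.1, 150.11], [-179.66, 179.66]. Speed limits (degrees/s): [147.25, 147.25, 180, 180, 180, 180].

INTERFACE

Orientations are given as [roll, pitch, yaw] about the fixed x, y, z axes, in that order (R = Rz(yaw) Ry(pitch) Rx(roll)).
In Python, from workcell import observe, camera, calibration, finish_job, hold_point_z gives the robot as it stands.
- The arm moves only by the shell command python3 -m crank 'ROWS'. ROWS is text: rows parted by semicolons, each of 7 numbers parted by spaces: the turn, a rotation vector about the world's x, y, z in degrees, then the shift along the world's x, y, z in m, then the finger opening in m, from 0 to 0.0854. In form: ax ay az dx dy dz gripper; .... A call has 1 to 10 rows; each row shifts and turns the commanded pose from where the row before left it; what a row does not reach is not made up. A row lasts 1/8 s, in which the tool goes at most 62.5 mm and 10.7 degrees, less where a joint would pass 70% of its speed; a pose out of reach is approached as far as the arm can. A call is refused whole if a number of a shift passes 0.0625 or a number of a turn 10.7, either way. A call with a gripper value outside its range is refused whole. The fingers move at their own pace and stop on an object; the grip force is fixed at half the most. Time passes only in rows, so rows that do not move let the fingers close. It gives the time, the measured TCP pose, the force and the opening at its end, in the units of the state.
- observe(): the state, without advancing time (a new reading comes with each control period).
- camera(name): name is "side" or "top" or "wrist"; returns the picture (384x512x3 uint8, red, green, blue); there is no depth.
- calibration(name): a dict with "camera_matrix" (3x3 intrinsics, pixels), "position" and "orientation" of the camera in the world. Camera axes: x right, y down, z forward; pixel columns grow to the right and rows downward; lengths in m; the calibration is good to about 2 mm. A picture is of the moment at which its call begins: read the wrist's pose just before it. calibration takes no time and is no camera call; for the wrist camera it gives the pose at the moment of the call.
- finish_job(): hands the job in, once; it reports no verdict.
The state is a dict: "time": time; "qpos": joint angles; "dq": joint speeds; "joint_efforts": joint torques, N m; "tool_pos": TCP position; "eef_rot": TCP orientation; "force": force on the tool from outside, world axes, zero at the start; "wrist_torque": the same for the moment, N m; "grip_width": opening from 0.0 (shut) to 1.0 (fully open).
Only numpy, scipy, OpenCV 4.12 (cv2) and the standard library are available. Lean on these libraries where they do the work, as an engineer would, in place of code of your own. Each camera call takes 0.05 s, during which the arm holds its last target. There are 200 camera calls.

## Working session

There is one attempt and no reset: what is moved stays moved. The work goes in short steps, Python scripts to look and compute and a shell command to move; the robot and the scene stay as the last step left them, time stands still between calls to the robot, and variables do not carry over. Pictures are saved under pics/ and viewed, on a budget of 10 in all, crops included, one or two more only if the job needs it, and the job is handed in when it is done.

```bash
mkdir -p pics
python3 - <<'E'
from workcell import *
import cv2,numpy as np
o=observe();print(o['time'],o['tool_pos'],o['eef_rot'],o['grip_width'],o['force'],hold_point_z if not callable(hold_point_z) else hold_point_z())
for n in("side","top"):
    im=camera(n);cv2.imwrite(f"pics/{n}0.png",im[:,:,::-1]);c=calibration(n);print(n,c)
E
```

```text
0.0 [0.2725286  0.56175323 0.23002967] [ -96.06203921   89.8795604  -121.94555319] 0.9999442246644349 [-0.30922458 -0.19887156 -0.11607133] 0.0187
side {'camera_matrix': array([[391.06165891,   0.        , 261.88636571],
       [  0.        , 391.06165891, 200.36122631],
       [  0.        ,   0.        ,   1.        ]]), 'position': array([ 0.0675275 , -0.46854816,  0.86941004]), 'orientation': array([-138.3820169 ,   -0.71158169,  -46.5485108 ])}
top {'camera_matrix': array([[411.94250875,   0.        , 257.7093467 ],
       [  0.        , 411.94250875, 191.89840924],
       [  0.        ,   0.        ,   1.        ]]), 'position': array([0.46648571, 0.01768288, 1.31434302]), 'orientation': array([-174.91854283,   -0.69813386,  -88.52598902])}
```

View pics/side0.png

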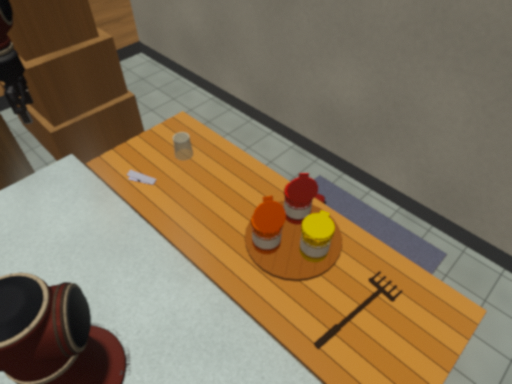

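View pics/top0.png

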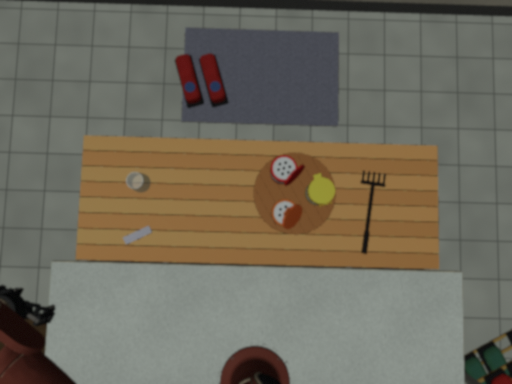

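The side view shows red (300,190), orange (268,222) and yellow (318,232). In the top view the open tubs have white sifters at (284,168) and (285,213), with the lids up on the right of each. I'll zoom in and measure.

```bash
cat > h.py <<'E'
import numpy as np,cv2
from scipy.spatial.transform import Rotation as R
from workcell import *
def ray(n,uv,c=None):
    c=c or calibration(n);K=c['camera_matrix']
    d=R.from_euler('xyz',c['orientation'],degrees=True).apply(np.linalg.solve(K,[uv[0],uv[1],1.]));return c['position'],d
def onz(n,uv,z):
    p,d=ray(n,uv);return p+d*(z-p[2])/d[2]
def proj(n,P):
    c=calibration(n);q=R.from_euler('xyz',c['orientation'],degrees=True).inv().apply(np.asarray(P)-c['position'])@c['camera_matrix'].T
    return q[...,:2]/q[...,2:]
E
python3 - <<'E'
from h import *
t=cv2.imread('pics/top0.png');s=cv2.imread('pics/side0.png')
a=cv2.resize(t[145:240,245:345],(400,380),interpolation=cv2.INTER_CUBIC)
b=cv2.resize(s[165:260,240:340],(400,380),interpolation=cv2.INTER_CUBIC)
cv2.imwrite('pics/z0.png',np.hstack([a,b]))
for nm,uv in dict(tab_c=(295,194)).items(): print(nm,onz('top',uv,.028))
hsv=cv2.cvtColor(t,cv2.COLOR_BGR2HSV)
w=((hsv[...,1]<40)&(hsv[...,2]>150)).astype(np.uint8);w[:,:265]=0;w[:,310:]=0;w[:150]=0;w[235:]=0
n,l,st,ce=cv2.connectedComponentsWithStats(w)
for i in range(1,n):
    if st[i,4]>30: print('white',st[i],ce[i],onz('top',ce[i],.124))
y=cv2.inRange(hsv,(24,120,100),(34,255,255));y[:150]=0;y[240:]=0;y[:,:300]=0;y[:,345:]=0
m=np.argwhere(y)[:,::-1];print('yellow',len(m),m.mean(0),onz('top',m.mean(0),.134))
E
```

```text
tab_c [ 0.57776232 -0.11217032  0.028     ]
white [275 159  12  18  41] [278.58536585 166.14634146] [ 0.64976052 -0.05307742  0.124     ]
white [275 203  12  18  47] [278.82978723 210.29787234] [ 0.52092098 -0.05652109  0.124     ]
yellow 632 [320.64398734 189.88132911] [ 0.5824887  -0.17526371  0.134     ]
```

View pics/z0.png

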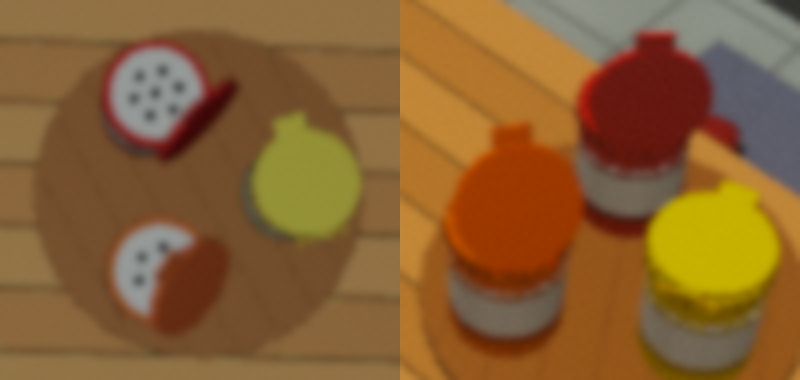

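Run:
```python
from h import *
from scipy.optimize import least_squares
C={'red':(284.25,168.5,.126),'orange':(286.5,213.25,.126),'yellow':(321.5,190.75,.134)}
tab={'red':(304,173.5),'orange':(268.25,196.5)}
tt=onz('top',(245+198/4,145+192/4),.028);print('table',tt)
for k,(u,v,z) in C.items():
    c=onz('top',(u,v),z);print(k,c.round(4),'r',np.hypot(*(c-tt)[:2]).round(4),'side px of label centre',proj('side',[c[0],c[1],.06]).round(1))
    if k in tab:
        def P(p,r=.09):
            a,A=p;x=np.array([np.cos(a),np.sin(a),0]);
            return np.array([c[0],c[1],.1275])+(-.04+r*np.cos(A))*x+np.array([0,0,r*np.sin(A)])
        for g in [(.3,1.5),(.8,1.2),(1.2,1.8)]:
            s=least_squares(lambda p:proj('side',P(p))-tab[k],g);print(' yaw,lid deg',np.degrees(s.x).round(1),s.cost.round(3),'tab',P(s.x).round(3),'top px',proj('top',P(s.x)).round(1), 'hinge top', proj('top',P(s.x,0)).round(1))
```

```text
table [ 0.58086876 -0.11054436  0.028     ]
red [ 0.643  -0.0696  0.126 ] r 0.0744 side px of label centre [297.1 208.1]
 yaw,lid deg [48.8 80.5] 0.0 tab [ 0.626 -0.089  0.216] top px [293.7 169.9] hinge top [294.5 177.7]
 yaw,lid deg [48.8 80.5] 0.0 tab [ 0.626 -0.089  0.216] top px [293.7 169.9] hinge top [294.5 177.7]
 yaw,lid deg [48.8 80.5] 0.0 tab [ 0.626 -0.089  0.216] top px [293.7 169.9] hinge top [294.5 177.7]
orange [ 0.5129 -0.0787  0.126 ] r 0.0751 side px of label centre [267.1 237.8]
 yaw,lid deg [43.5 46.4] 0.0 tab [ 0.529 -0.064  0.193] top px [283.  206.3] hinge top [295.9 223.6]
 yaw,lid deg [43.5 46.4] 0.0 tab [ 0.529 -0.064  0.193] top px [283.  206.3] hinge top [295.9 223.6]
 yaw,lid deg [43.5 46.4] 0.0 tab [ 0.529 -0.064  0.193] top px [283.  206.3] hinge top [295.9 223.6]
yellow [ 0.58   -0.1778  0.134 ] r 0.0672 side px of label centre [314.  244.4]
```

```bash
python3 -m crank '0 0 0 .01 -.03 .01 0;0 0 0 .02 -.045 .01 0;0 0 0 .02 -.045 .01 0;0 0 0 .02 -.045 .01 0;0 0 0 .02 -.045 .01 0;0 0 0 .02 -.045 .01 0;0 0 0 .02 -.045 .01 0;0 0 0 .02 -.045 0 0;0 0 0 .02 -.045 0 0;0 0 0 .02 -.045 0 0'
python3 -m crank '0 0 0 .02 -.045 0 0;0 0 0 .02 -.04 0 0;0 0 0 .01 -.03 0 0;0 0 0 0 0 0 0'
python3 - <<'E'
from h import *
o=observe();print(o)
print('jaw axis',R.from_euler('xyz',o['eef_rot'],degrees=True).as_matrix().round(2))
c=calibration('wrist');im=camera('wrist');print(c)
cv2.imwrite('pics/w1.png',im[:,:,::-1])
E
```

```text
time: 1.35
tool_pos: [0.463, 0.1257, 0.3009]
eef_rot: [-157.4, 90.0, 176.7]
force: [1.0, 0.5, 0.1]
grip_width: -0.003
time: 1.85
tool_pos: [0.5129, 0.0106, 0.3005]
eef_rot: [-157.0, 89.9, 177.0]
force: [-0.4, 0.4, 0.2]
grip_width: 0.001
{'time': 1.85, 'qpos': array([-7.12630886e+00, -1.42722284e+01,  1.01984516e+02, -6.59007297e-03,
        9.23798986e+01, -7.10501835e+01]), 'dq': array([ 2.3554469 , -1.04992104,  0.53835148,  0.99356047,  0.60685177,
        0.80050884]), 'joint_efforts': array([ -1.16193328, -26.7773366 , -38.28675985,  -0.15595615,
        -0.07455673,  -0.10106544]), 'tool_pos': array([0.51294359, 0.01061558, 0.30046163]), 'eef_rot': array([-156.96452704,   89.90757849,  176.9590792 ]), 'force': array([-0.38697437,  0.38893825,  0.2404948 ]), 'wrist_torque': array([ 0.00234086, -0.02967998,  0.01376078]), 'grip_width': 0.001475685053647809}
jaw axis [[-0.    0.44  0.9 ]
 [ 0.    0.9  -0.44]
 [-1.   -0.   -0.  ]]
{'camera_matrix': array([[265.26279668,   0.        , 257.82193045],
       [  0.        , 265.26279668, 195.30693259],
       [  0.        ,   0.        ,   1.        ]]), 'position': array([0.44598208, 0.04317923, 0.44367415]), 'orientation': array([1.63074867e+02, 5.35379144e-02, 6.39101314e+01])}
```

View pics/w1.png

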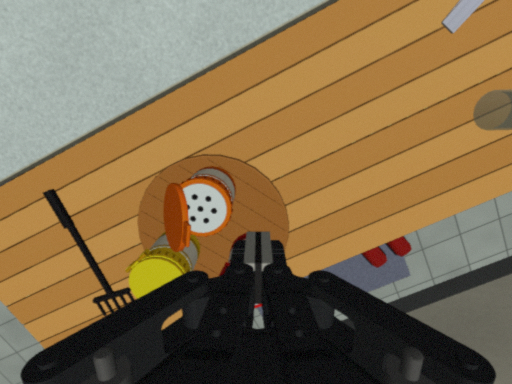

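The orange tub's sifter is at (206,206), and its lid is the ellipse at (176,217) on the left. Red is hidden behind the fingers at about (250,250).

Run:
```python
from h import *
im=cv2.imread('pics/w1.png');hsv=cv2.cvtColor(im,cv2.COLOR_BGR2HSV)
c=onz('wrist',(206,206),.126);print('orange c',c)
for yaw in(35,43.5,52):
  for A in(45,60,75,90):
    a=np.radians(yaw);x=np.array([np.cos(a),np.sin(a),0]);y=np.array([-x[1],x[0],0]);q=np.radians(A)
    def P(r,t=0,h=0): return np.array([c[0],c[1],.1275])-.04*x+r*(np.cos(q)*x+np.sin(q)*np.array([0,0,1]))+t*y
    print(yaw,A,'h',proj('wrist',P(0)).round(),'c',proj('wrist',P(.04)).round(),'sides',proj('wrist',P(.04,.039)).round(),proj('wrist',P(.04,-.039)).round(),'tab',proj('wrist',P(.09)).round())
cv2.imwrite('pics/w1z.png',cv2.resize(im[150:300,110:290],None,fx=4,fy=4,interpolation=cv2.INTER_CUBIC))
```

```text
orange c [ 0.51643456 -0.06366594  0.126     ]
35 45 h [177. 192.] c [192. 210.] sides [207. 181.] [178. 237.] tab [215. 237.]
35 60 h [177. 192.] c [184. 208.] sides [199. 179.] [170. 236.] tab [195. 235.]
35 75 h [177. 192.] c [175. 206.] sides [190. 176.] [161. 234.] tab [172. 229.]
35 90 h [177. 192.] c [166. 202.] sides [181. 171.] [152. 230.] tab [148. 219.]
43.5 45 h [175. 196.] c [191. 211.] sides [201. 180.] [182. 240.] tab [216. 234.]
43.5 60 h [175. 196.] c [183. 211.] sides [193. 179.] [174. 240.] tab [196. 234.]
43.5 75 h [175. 196.] c [174. 209.] sides [183. 177.] [165. 239.] tab [171. 231.]
43.5 90 h [175. 196.] c [164. 206.] sides [174. 174.] [156. 237.] tab [146. 224.]
52 45 h [174. 200.] c [191. 212.] sides [196. 180.] [187. 242.] tab [217. 231.]
52 60 h [174. 200.] c [183. 213.] sides [187. 180.] [178. 243.] tab [196. 234.]
52 75 h [174. 200.] c [173. 213.] sides [177. 179.] [169. 244.] tab [171. 233.]
52 90 h [174. 200.] c [163. 211.] sides [167. 178.] [160. 242.] tab [145. 230.]
```

View pics/w1z.png

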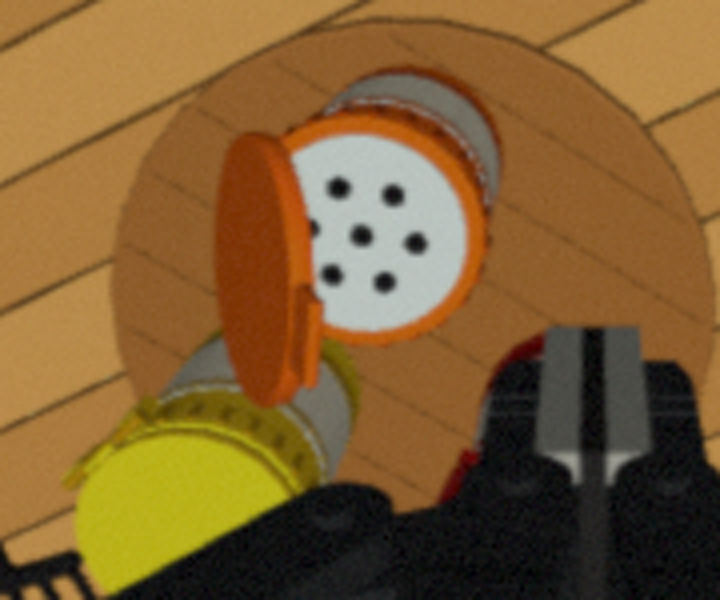

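Run:
```python
from h import *
from scipy.optimize import least_squares
def P(p,r,t=0,h=0):
    x=np.array([np.cos(p[2]),np.sin(p[2]),0]);y=np.array([-x[1],x[0],0]);z=np.array([0,0,1])
    return np.array([p[0],p[1],.1275])-.04*x+r*(np.cos(p[3])*x+np.sin(p[3])*z)+t*y+h*(-np.sin(p[3])*x+np.cos(p[3])*z)
def res(p):
    return np.r_[proj('wrist',[p[0],p[1],.126])-(200.2,209),proj('wrist',P(p,.09,0,.003))-(189,236),
     proj('wrist',P(p,.04,.039,.003))-(174.5,183),proj('wrist',P(p,.04,-.039,.003))-(179,251),
     proj('side',P(p,.09,0,.005))-(268.25,196.5)]
s=least_squares(res,[.515,-.07,.7,1.1]);p=s.x;print(p[:2],np.degrees(p[2:]),s.fun.round(1),'top',proj('top',P(p,.09)),proj('top',[p[0],p[1],.126]))
```

```text
[ 0.51665145 -0.07050487] [61.99870123 58.38985793] [ 1.2 -0.6  0.6 -0.1 -0.8  2.6 -1.5 -1.4 -1.7 -0.6] top [283.53531422 209.39712598] [283.68309453 211.87343148]
```

```bash
python3 -m crank '0 0 0 -.01 -.045 0 0;0 0 0 -.01 -.045 0 0;0 0 0 -.01 -.046 0 0;0 0 0 0 0 -.04 0;0 0 0 0 0 -.04 0;0 0 0 0 0 -.04 0;0 0 0 0 0 0 0'
python3 - <<'E'
from h import *
b=[cv2.imwrite(f'pics/{n}2.png',camera(n)[:,:,::-1]) for n in('side','top')]
s=cv2.imread('pics/side2.png')[150:270,230:350];t=cv2.imread('pics/top2.png')[130:250,240:360]
cv2.imwrite('pics/m2.png',cv2.resize(np.hstack([s,t]),None,fx=3.3,fy=3.3,interpolation=cv2.INTER_CUBIC))
E
```

```text
time: 2.78
tool_pos: [0.4804, -0.1216, 0.1774]
eef_rot: [-179.0, 89.5, 155.2]
force: [0.3, 0.8, -0.0]
grip_width: -0.004
```

View pics/m2.png

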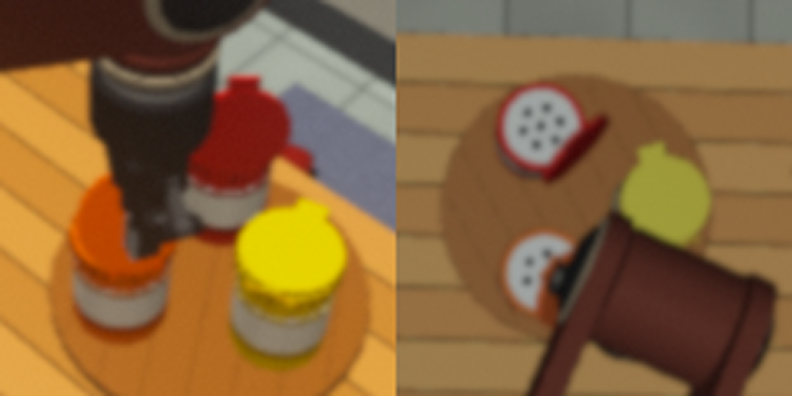

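The fingertips are behind the orange lid at crop (145,250), with nothing else in the way, so I'll push it over.

```bash
python3 -m crank '0 0 0 .006 .01 0 0;0 0 0 .006 .01 0 0;0 0 0 .006 .01 0 0;0 0 0 .006 .01 -.004 0;0 0 0 .006 .01 -.008 0;0 0 0 .006 .01 -.008 0;0 0 0 .004 .006 -.008 0;0 0 0 0 0 0 0'
python3 -m crank '0 0 0 0 0 -.004 0;0 0 0 0 0 -.004 0;0 0 0 0 0 -.002 0'
python3 -m crank '0 0 0 0 0 -.002 0;0 0 0 0 0 -.002 0'
python3 - <<'E'
from h import *
o=observe();print(o['tool_pos'],o['force'])
E
```

```text
time: 3.88
tool_pos: [0.5223, -0.0571, 0.1519]
eef_rot: [-167.8, 89.9, 166.4]
force: [0.9, -0.0, 0.6]
grip_width: -0.002
time: 4.25
tool_pos: [0.5227, -0.0579, 0.1431]
eef_rot: [-163.0, 90.0, 171.1]
force: [1.2, -1.0, -0.3]
grip_width: 0.0
time: 4.5
tool_pos: [0.5229, -0.0578, 0.1393]
eef_rot: [5.4, 90.0, -20.4]
force: [-0.1, 0.5, -1.4]
grip_width: 0.003
[ 0.52289229 -0.05780576  0.13927923] [-0.13689231  0.45168345 -1.44195184]
```

```bash
python3 -m crank '0 0 0 0 0 -.002 0;0 0 0 0 0 -.002 0'
python3 -m crank '0 0 0 0 0 -.001 0;0 0 0 0 0 0 0'
python3 -m crank '0 0 0 0 0 -.001 0;0 0 0 0 0 0 0'
```

```text
time: 4.75
tool_pos: [0.5229, -0.0577, 0.1352]
eef_rot: [8.3, 90.0, -17.6]
force: [-0.1, 0.1, 0.4]
grip_width: -0.003
time: 5.0
tool_pos: [0.5229, -0.0577, 0.1345]
eef_rot: [-151.9, 90.0, -177.8]
force: [-0.9, 1.0, 2.1]
grip_width: 0.001
time: 5.25
tool_pos: [0.5232, -0.0577, 0.1342]
eef_rot: [31.8, 90.0, 5.9]
force: [-2.0, 1.1, 5.4]
grip_width: 0.002
```

```bash
python3 -m crank '0 0 0 0 0 -.001 0;0 0 0 0 0 -.001 0;0 0 0 0 0 0 0;0 0 0 0 0 .01 0;0 0 0 0 0 .03 0;0 0 0 0 0 .04 0;0 0 0 0 0 .04 0;0 0 0 .025 -.022 0 0;0 0 0 .025 -.022 0 0;0 0 0 .024 -.022 0 0'
python3 -m crank '0 0 0 0 0 0 0;0 0 0 0 0 0 0'
python3 - <<'E'
from h import *
I={n:camera(n)[:,:,::-1] for n in('side','top','wrist')}
for n in I: cv2.imwrite(f'pics/{n}3.png',I[n])
c=calibration('wrist');print(c)
s=I['side'][150:250,240:340];t=I['top'][130:230,240:340]
cv2.imwrite('pics/m3.png',np.hstack([cv2.resize(np.vstack([s,t]),(300,600),interpolation=cv2.INTER_CUBIC),cv2.resize(I['wrist'],(500,375))[:0].repeat(1,0) if 0 else cv2.copyMakeBorder(cv2.resize(I['wrist'],(500,375)),0,225,0,0,cv2.BORDER_CONSTANT)]))
E
```

```text
time: 6.5
tool_pos: [0.5976, -0.1244, 0.2512]
eef_rot: [-3.6, 90.0, -29.4]
force: [-0.0, -1.0, -0.2]
grip_width: -0.002
time: 6.75
tool_pos: [0.5964, -0.1234, 0.2509]
eef_rot: [176.3, 89.9, 150.4]
force: [0.2, -0.3, -0.2]
grip_width: 0.001
{'camera_matrix': array([[265.26279668,   0.        , 257.82193045],
       [  0.        , 265.26279668, 195.30693259],
       [  0.        ,   0.        ,   1.        ]]), 'position': array([ 0.52906268, -0.09079105,  0.39449012]), 'orientation': array([1.62989599e+02, 1.37509279e-02, 6.41357978e+01])}
```

View pics/m3.png

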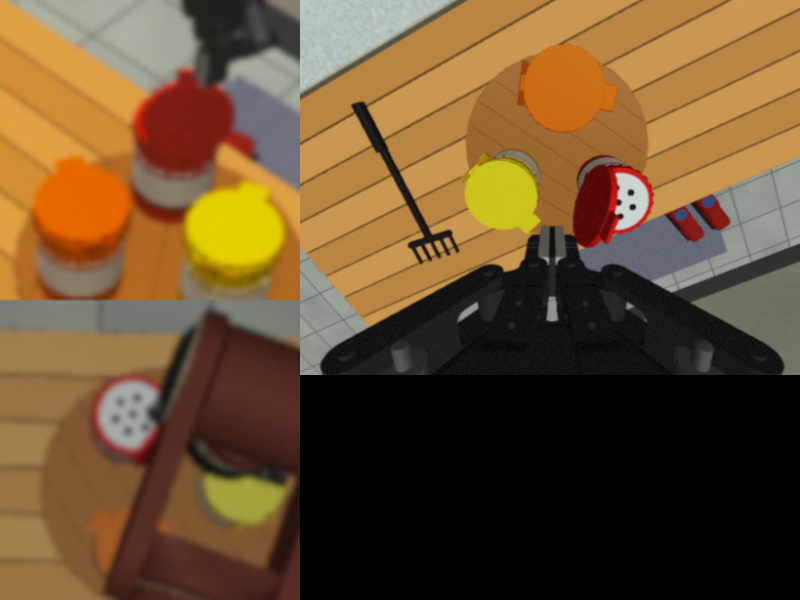

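Orange is now flat shut, at (563,88) in the wrist view. The red lid is upright at (595,205) with its sifter to the right, and the fingertips at (552,235) are on its hinge side. Next I'll check red's position numerically.

Run:
```python
from h import *
print('red c wrist',onz('wrist',(329.7,204.8),.126))
for yaw in(40,50,60):
  for A in(65,80,95):
    a=np.radians(yaw);q=np.radians(A);x=np.array([np.cos(a),np.sin(a),0]);y=np.array([-x[1],x[0],0])
    P=lambda r,t=0:np.array([.645,-.066,.1275])-.04*x+r*(np.cos(q)*x+np.sin(q)*np.array([0,0,1]))+t*y
    f=lambda p:(proj('wrist',p)/1.024+[300,0]).round()
    print(yaw,A,'rim c',f([.645,-.066,.126]),'sides',f(P(.04,.039)),f(P(.04,-.039)),'tab',f(P(.09)),'side tab',proj('side',P(.09)).round())
```

```text
red c wrist [ 0.64605458 -0.06210014  0.126     ]
40 65 rim c [618. 201.] sides [627. 167.] [588. 238.] tab [642. 234.] side tab [301. 168.]
40 80 rim c [618. 201.] sides [618. 164.] [579. 236.] tab [619. 228.] side tab [302. 172.]
40 95 rim c [618. 201.] sides [607. 159.] [570. 232.] tab [591. 216.] side tab [302. 179.]
50 65 rim c [618. 201.] sides [618. 169.] [593. 244.] tab [642. 235.] side tab [302. 168.]
50 80 rim c [618. 201.] sides [608. 167.] [584. 243.] tab [617. 232.] side tab [304. 172.]
50 95 rim c [618. 201.] sides [597. 164.] [574. 241.] tab [587. 226.] side tab [305. 179.]
60 65 rim c [618. 201.] sides [610. 172.] [599. 248.] tab [642. 235.] side tab [302. 168.]
60 80 rim c [618. 201.] sides [599. 172.] [589. 249.] tab [616. 237.] side tab [305. 172.]
60 95 rim c [618. 201.] sides [588. 172.] [579. 249.] tab [585. 236.] side tab [309. 178.]
```

```bash
python3 -m crank '0 0 0 0 0 -.037 0;0 0 0 0 0 -.037 0;0 0 0 .006 .008 0 0;0 0 0 .006 .008 0 0;0 0 0 .006 .008 0 0;0 0 0 .007 .008 0 0;0 0 0 .007 .009 -.002 0;0 0 0 .007 .009 -.004 0;0 0 0 .006 .008 -.006 0;0 0 0 .006 .008 -.008 0'
python3 -m crank '0 0 0 .004 .005 -.008 0;0 0 0 0 0 0 0'
python3 -m crank '0 0 0 0 0 -.003 0;0 0 0 0 0 -.003 0;0 0 0 0 0 -.003 0;0 0 0 0 0 -.002 0;0 0 0 0 0 0 0'
```

```text
time: 8.15
tool_pos: [0.6482, -0.0572, 0.1567]
eef_rot: [-161.2, 90.0, 173.0]
force: [-0.7, -0.2, 0.3]
grip_width: -0.001
time: 8.4
tool_pos: [0.6513, -0.0523, 0.1478]
eef_rot: [-164.8, 89.9, 169.3]
force: [-0.6, -0.1, 0.4]
grip_width: 0.002
time: 9.02
tool_pos: [0.6517, -0.0528, 0.138]
eef_rot: [-156.8, 90.0, 177.3]
force: [-0.7, 0.2, 0.7]
grip_width: 0.004
```

```bash
python3 -m crank '0 0 0 0 0 -.002 0;0 0 0 0 0 -.0015 0;0 0 0 0 0 0 0'
python3 -m crank '0 0 0 0 0 -.001 0;0 0 0 0 0 -.001 0;0 0 0 0 0 0 0'
python3 -m crank '0 0 0 0 0 -.001 0;0 0 0 0 0 0 0'
```

```text
time: 9.4
tool_pos: [0.6518, -0.0527, 0.1347]
eef_rot: [-165.2, 90.0, 168.9]
force: [0.6, 0.0, -0.7]
grip_width: 0.003
time: 9.78
tool_pos: [0.6524, -0.0531, 0.1343]
eef_rot: [-6.2, 89.9, -32.1]
force: [-2.2, -1.0, 5.2]
grip_width: -0.002
time: 10.02
tool_pos: [0.6528, -0.0534, 0.1341]
eef_rot: [-3.9, 89.8, -29.8]
force: [-3.0, -0.8, 8.4]
grip_width: 0.003
```

```bash
python3 -m crank '0 0 0 0 0 -.001 0;0 0 0 0 0 0 0;0 0 0 0 0 .01 0;0 0 0 0 0 .03 0;0 0 0 0 0 .05 0;0 0 0 0 0 .05 0;0 0 0 -.04 .04 .02 0;0 0 0 -.04 .04 0 0;0 0 0 -.04 .04 0 0;0 0 0 -.04 .04 0 0'
python3 -m crank '0 0 0 0 .04 0 0;0 0 0 0 .04 0 0;0 0 0 0 0 0 0;0 0 0 0 0 0 0'
python3 - <<'E'
from h import *
I={n:camera(n)[:,:,::-1] for n in('side','top')}
for n in I: cv2.imwrite(f'pics/{n}4.png',I[n])
cv2.imwrite('pics/m4.png',cv2.resize(np.hstack([I['side'][160:260,240:340],I['top'][145:245,245:345]]),(800,400),interpolation=cv2.INTER_CUBIC))
E
```

```text
time: 11.28
tool_pos: [0.4903, 0.1084, 0.2906]
eef_rot: [120.3, 90.0, 94.4]
force: [-0.6, 1.1, 0.1]
grip_width: 0.003
time: 11.78
tool_pos: [0.4917, 0.187, 0.2905]
eef_rot: [-106.4, 90.0, -132.2]
force: [0.4, -0.4, 0.2]
grip_width: 0.002
```

View pics/m4.png

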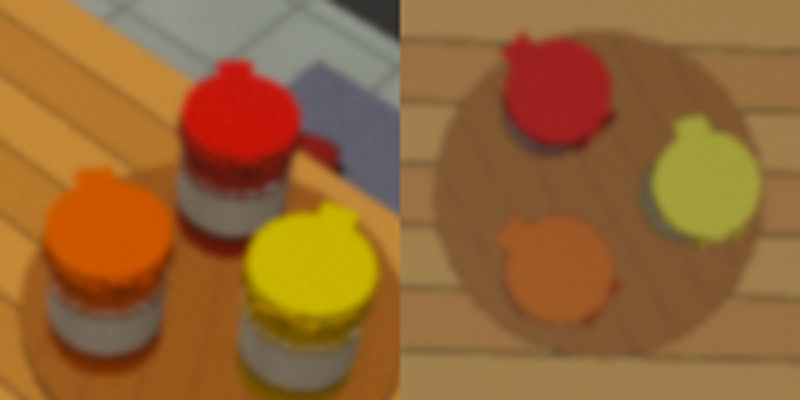

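All three lids lie flat, with red and orange matching the closed yellow one. The tubs are upright and well inside the plate, so I'm handing in.

```bash
python3 -c "
from workcell import *
finish_job();print(observe()['time'])"
```

```text
the job is handed in; nothing more can be done
the job is handed in; nothing more can be done
```

I pushed the orange lid over with the closed fingertips and pressed it down, then did the same with the red one, and handed the job in at about 12 s of the 45 s allowed.

- **Lids:** the fingertips met firm resistance at 0.134–0.1345 m on both, which is where the top of a shut lid should be. The last force readings were about 5 N on orange and 8 N on red. I pressed each lid 1–2 mm further without reading the force again. In the last side and top views all three lids looked flat, red and orange the same as the yellow one. I judged this by eye and did not measure the lid angles.
- **Tubs:** all three looked upright in the last views. They had been measured at about 67–75 mm from the turntable's centre before the pushing and looked little moved afterwards.
- **Rake, cup and clip:** the arm did not go near them. The last crops covered only the turntable, so I did not check their positions again.
- **Disagreement:** the camera views differed by up to about 15 mm on the orange tub's centre and about 18° on its facing. A combined fit settled this well enough for the push.

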